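# Fit the sample disc to the microscope turntable and load the jars

### The job

Get the specimen turntable ready: lift the dust cap off the hub and stand it upright in the grey tray, then turn the aluminium disc so that its three holes line up with the hub's studs and lower it fully home, flat on the flange. Then stand every glass jar on the bench upright in a disc pocket of its own, gripping the glass gently (it breaks above 20 N), and last push the switch lever all the way over to on. Do not knock over the beaker.

Things in the scene. Friction and masses are not known exactly. Their poses are not given: they have to be found in the camera images.
- turntable: black round base, 184 mm across, 25 mm high, fixed, at any yaw; nothing on it turns. Origin: centre of its underside; z up. On it a steel flange (84 mm across, 10 mm high) with three upright studs, 8 mm in diameter, tips tapered, 16 mm tall above the flange, on a 30 mm radius at 0, 120 and 240 degrees from its x axis (towards y)
- flange (a point): centre of the flange's top face (35 mm above the bench), same axes as the turntable; the disc's underside rests here when fully home
- cap: grey plastic dust cap standing over the flange and studs at the start: upside-down cup 102 mm across and 35 mm high, 4 mm wall, with a round knob 24 mm across and 30 mm high on top (knob from 35 to 65 mm above the origin). Origin: centre of its open lower rim; z up. It weighs about 80 g and lifts straight off
- tray: grey square open tray, 142 mm across outside, 134 mm inside, 20 mm high, 4 mm wall and 4 mm floor, fixed; origin: centre of its underside, x and y along its sides
- disc: aluminium disc, 172 mm across, 10 mm thick, about 0.3 kg, loose, right side up, any yaw. Origin: centre of underside; z up. Black bar handle on top: 44 mm along x, 20 mm along y, from 10 to 50 mm above the origin. Three 11 mm through holes on a 30 mm radius at 0, 120, 240 degrees from its x (fits in any of three turns). Five round pockets, 43 mm across, 6 mm deep, on a 60 mm radius
- beaker: clear glass beaker, 70 mm across, 85 mm high, standing on the bench; not part of the job. Origin: centre of its underside
- switch_base: grey block of the switch, 70 x 50 x 25 mm (x, y, z), fixed to the bench. Origin: centre of its underside. Its x axis is the direction in which the lever is pushed to switch on
- switch_tip (a point): centre of the black ball (26 mm across) on the end of the switch lever. The lever (10 mm rod, 60 mm long to the ball's centre) hinges about the block's y axis, 22 mm above the block's origin
- switch (a joint): switch lever angle, rad: 0 (off) leans 0.5 rad from vertical towards the block's -x, 1.0 (on, at its stop) leans 0.5 rad towards its +x; it stays where it is left and takes about 1 N at the ball
- pocket0 (a point): centre of the floor of one disc pocket (4 mm above the disc's underside), at 36 degrees from the disc's x; same axes as the disc; any jar may go in any pocket
- pocket1 (a point): centre of the floor of one disc pocket (4 mm above the disc's underside), at 108 degrees from the disc's x; same axes as the disc; any jar may go in any pocket
- pocket2 (a point): centre of the floor of one disc pocket (4 mm above the disc's underside), at 180 degrees from the disc's x; same axes as the disc; any jar may go in any pocket
- pocket3 (a point): centre of the floor of one disc pocket (4 mm above the disc's underside), at 252 degrees from the disc's x; same axes as the disc; any jar may go in any pocket
- pocket4 (a point): centre of the floor of one disc pocket (4 mm above the disc's underside), at 324 degrees from the disc's x; same axes as the disc; any jar may go in any pocket
- jar0: small round glass specimen jar with a black cap, 36 mm across, 26 mm high, 45 g, standing on the bench; may be absent. Origin: centre of its underside; z up. Fragile: it stands a squeeze or push from the fingers of up to 20 N
- jar1: small round glass specimen jar with a black cap, 36 mm across, 26 mm high, 45 g, standing on the bench; may be absent. Origin: centre of its underside; z up. Fragile: it stands a squeeze or push from the fingers of up to 20 N
- jar2: small round glass specimen jar with a black cap, 36 mm across, 26 mm high, 45 g, standing on the bench; may be absent. Origin: centre of its underside; z up. Fragile: it stands a squeeze or push from the fingers of up to 20 N
- jar3: small round glass specimen jar with a black cap, 36 mm across, 26 mm high, 45 g, standing on the bench; may be absent. Origin: centre of its underside; z up. Fragile: it stands a squeeze or push from the fingers of up to 20 N
- jar4: small round glass specimen jar with a black cap, 36 mm across, 26 mm high, 45 g, standing on the bench; may be absent. Origin: centre of its underside; z up. Fragile: it stands a squeeze or push from the fingers of up to 20 N

How it is judged:
By the outcome, as a careful person would: the job done as asked, in the order asked, and still so for the second after the job is handed in, with the robot touching nothing.
Of jar0, jar1, jar2, jar3, jar4 only 3 to 5 are there at a start; the rules pass over those that are not, and their reading is None.
At some moment in a run one of jar0, jar1, jar2, jar3, jar4 may be knocked a few centimetres aside while the robot is not near it.
It also fails if it takes over 210 s, if anything falls off the work surface, if the arm or the gripper's body presses on something with over 40 N, if the wrist force passes 120 N, or if a joint passes its speed limit or range.

### The arm

A 6-joint arm with a two-finger parallel gripper is mounted at the origin on the work surface. World frame = base frame: x ahead of the robot, y to its left, z up, the work surface at z = 0. Lengths are in m, angles in rad, forces in N, time in s.
With the tool pointing down it reaches from about 0.275 to 0.75 m from the base axis. Payload 10.2 kg.
Tool frame: the origin (TCP) lies between the finger pads; the fingertips stand 19 mm ahead of it and the grasp point (between the pads) is the TCP (tip_reach is the z of the fingertips in the tool frame, in m); z points along the fingers, y is the line along which they close (so a half turn about z gives the same grasp; the last joint's range is limited). The gripper opens to 88 mm and grips with 3 to 60 N. Pads are 18 mm wide; open, the fingers measure 123 mm over their backs; the gripper's body (75 mm by 187 mm) begins 45 mm behind the grasp point.
Start: joints at [-1.526, 0.313, 1.498, -0, 1.331, -0.223], TCP at [0.139, -0.506, 0.219] pointing down, gripper open.
Joint ranges: [-2.94, 2.94], [-0.97, 2.17], [0.19, 2.56], [-1.23, 4.37], [0.02, 3.11], [-2.88, 2.88]. Speed limits (rad/s): [2.39, 2.39, 3.01, 3.14, 3.14, 3.14].

### API

Orientations are given as a 3x3 rotation matrix whose columns are the frame's x, y, z axes.
In Python, from plant import * gives the robot as it stands. The module is installed in compiled form; this text tells all that it offers.
- The arm moves only by the tool send_rows, never from a script. Its argument "deltas" is one flat list of numbers, 5 for each row, row after row: the shift along the tool's x, y, z in mm, then the turn about the tool's z in degrees, then the closure, from -1 (fully open) to 1 (shut), so that 0 is half open. A call has 1 to 10 rows; each row shifts and turns the commanded pose from where the row before left it, along the tool's axes as they then stand; what a row does not reach is not made up. A row lasts 1/8 s, in which the tool goes at most 62.5 mm and 10.7 degrees, less where a joint would pass 70% of its speed; a pose out of reach is approached as far as the arm can. A call is refused whole if a number of a shift passes 62.5 or a number of a turn 10.7, either way. A call with a gripper value outside its range is refused whole. The fingers move at their own pace and stop on an object; the grip force is fixed at half the most. Time passes only in rows, so rows that do not move let the fingers close. It gives the time, the measured TCP pose, the force, the opening and the grip force at its end, in the units of the state.
- observe(): the state, without advancing time (a new reading comes with each control period).
- capture(name): name is "side" or "top" or "wrist"; returns a dict with "pixels" (480x640x3 uint8, blue, green, red), "depth" (480x640 float32, m along the optical axis (not along the pixel's ray), 0 where there is no reading), "K" (3x3 intrinsics, pixels), "T" (4x4, takes a point from camera to world coordinates). Camera axes: x right, y up, looking along -z (the intrinsics and any distortion apply to the point x, -y, -z); pixel columns grow to the right and rows downward; lengths in m; the calibration is good to about 2 mm. A picture is of the moment at which its call begins.
- sign_off(): hands the job in; it is judged then, once.
Trained networks look in the newest picture that a camera, given by its name, has taken for a name from the list of things; names that differ only in an ending like _2 or _b are one class to them, and where a whole thing is asked for, a point or a joint stands for the part that bears it (a point fixed in the world has none). Each returns a list of dicts, best first, with "confidence" (0 to 1); they miss things now and then, are a little off and sometimes report something else, mostly with a low value. They report only what shows in the picture. A call takes as long as a camera call.
- find_in(camera, name): "position" ([x, y, z] in m, in world coordinates, good to about 4 mm: the middle of the surface that is visible of it).
- masks_of(camera, name): "region" (480x640 bool, what is visible of it).
The state is a dict: "time_s": time; "joint_pos": joint angles; "dq": joint speeds; "effort": joint torques, N m; "eef_pos": TCP position; "tool_rot": TCP orientation; "wrist_force": force on the tool from outside, world axes, zero at the start; "wrist_torque": the same for the moment, N m; "finger_gap": finger opening in m; "grasp_force": force on a finger pad.
Only numpy, scipy, OpenCV 4.12 (cv2) and the standard library are available. Lean on these libraries where they do the work, as an engineer would, in place of code of your own. Each camera call takes 0.05 s, during which the arm holds its last target. There are 200 camera calls.

## Working session

There is one attempt and no reset: what is moved stays moved. The work goes in short steps, Python scripts to look and compute and a tool call to move; the robot and the scene stay as the last step left them, time stands still between calls to the robot, and variables do not carry over. Pictures are saved under pics/ and viewed, at most 14 in all, crops included, and the job is handed in when it is done.

Besides the shell and the picture viewer there is one more tool, called after "Emit:" by a JSON object that holds its "name" and its "arguments". send_rows: Moves the arm, as the interface text tells. Its arguments: {"type":"object","properties":{"deltas":{"type":"array","items":{"type":"number"}}},"required":["deltas"]}

```bash
mkdir -p pics && cat > h.py <<'E'
from plant import *
import numpy as np, cv2
def pts(c):
    K=c["K"];d=c["depth"];v,u=np.mgrid[0:480,0:640]
    P=np.stack([(u-K[0,2])/K[0,0]*d,-(v-K[1,2])/K[1,1]*d,-d],-1)
    return P@c["T"][:3,:3].T+c["T"][:3,3]
def st():
    s=observe();np.set_printoptions(precision=4,suppress=True)
    print(round(s["time_s"],2),s["eef_pos"],"\n",np.array(s["tool_rot"]),s["wrist_force"],s["finger_gap"],s["grasp_force"])
    return s
E
python3 - <<'E'
from h import *
s=st()
for n in ["top","side"]:
    c=capture(n);cv2.imwrite(f"pics/{n}0.png",c["pixels"]);np.savez(f"{n}0.npz",**c)
    print(n,c["K"].round(1).tolist(),c["T"].round(3).tolist())
    for o in ["turntable","cap","tray","disc","beaker","switch_base","switch_tip","jar0"]:
        print(o,[(np.round(r["position"],3).tolist(),round(r["confidence"],2)) for r in find_in(n,o)])
print(observe()["time_s"])
E
```

```text
0.0 [ 0.1389 -0.506   0.2187] 
 [[ 0.9644  0.2646 -0.0001]
 [ 0.2646 -0.9644  0.0013]
 [ 0.0003 -0.0013 -1.    ]] [ 0.3765  0.0869 -0.8116] 0.08818408767736943 0.0
top [[488.1, 0.0, 317.8], [0.0, 488.1, 237.9], [0.0, 0.0, 1.0]] [[-0.004, 0.981, -0.194, 0.327], [-1.0, -0.006, -0.009, 0.007], [-0.01, 0.194, 0.981, 0.968], [0.0, 0.0, 0.0, 1.0]]
turntable [([0.615, 0.004, 0.027], 0.83)]
cap [([0.625, 0.005, 0.063], 0.81), ([0.612, 0.003, 0.025], 0.59)]
tray [([0.44, -0.297, 0.002], 0.91), ([0.443, 0.264, 0.008], 0.69)]
disc [([0.442, 0.258, 0.009], 0.77), ([0.596, -0.353, 0.08], 0.68), ([0.614, 0.001, 0.022], 0.27)]
beaker [([0.608, 0.373, 0.049], 0.62), ([0.44, 0.262, 0.007], 0.38)]
switch_base [([0.609, -0.348, 0.023], 0.74)]
switch_tip [([0.594, -0.355, 0.079], 0.71), ([0.443, 0.262, 0.011], 0.57)]
jar0 [([0.641, 0.202, 0.029], 0.62), ([0.435, -0.116, 0.027], 0.59)]
side [[473.1, 0.0, 318.0], [0.0, 473.1, 239.8], [0.0, 0.0, 1.0]] [[-0.955, 0.13, -0.269, 0.253], [-0.297, -0.478, 0.826, 0.762], [-0.021, 0.869, 0.495, 0.533], [0.0, 0.0, 0.0, 1.0]]
turntable [([0.593, 0.054, 0.03], 0.98), ([0.437, 0.279, 0.009], 0.51)]
cap [([0.62, 0.024, 0.063], 0.85), ([0.437, -0.301, 0.006], 0.49)]
tray [([0.439, -0.297, 0.004], 0.8)]
disc [([0.435, 0.28, 0.012], 0.61)]
beaker [([0.593, 0.371, 0.06], 0.84)]
switch_base [([0.608, -0.335, 0.025], 0.74)]
switch_tip []
jar0 [([0.636, 0.216, 0.023], 0.96), ([0.433, -0.109, 0.02], 0.76), ([0.455, 0.026, 0.022], 0.71)]
0.9
```

View pics/top0.png

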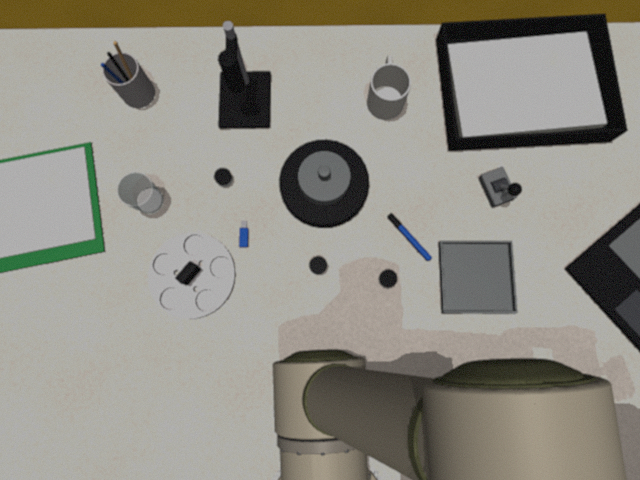

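View pics/side0.png

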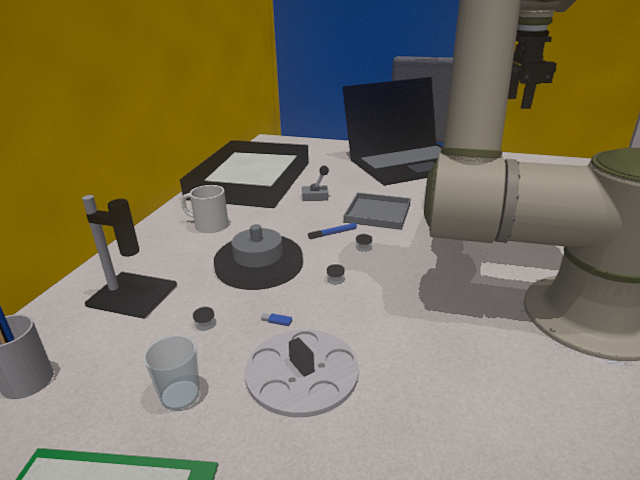

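Top view: cap on turntable (324,175), disc (193,275) with handle (188,272), tray (477,277), switch (500,187) with the ball on its right, and jars at (223,176), (318,265) and (388,278). The side view shows the same three jars. I'll measure the geometry from depth.

```bash
python3 - <<'E'
from h import *
for n in ["top","side"]:
    c=dict(np.load(f"{n}0.npz"));P=pts(c);g=c["pixels"].max(-1)
    def blob(x,y,r,lo,hi,extra=None):
        m=(np.hypot(P[...,0]-x,P[...,1]-y)<r)&(P[...,2]>lo)&(P[...,2]<hi)&(c["depth"]>0)
        if extra is not None:m&=extra
        q=P[m]
        if len(q)<4: return None
        (cx,cy),(w,h),a=cv2.minAreaRect((q[:,:2]*1000).astype(np.float32))
        return len(q),q.mean(0).round(4),"rect",np.round([cx,cy,w,h,a],1),q[:,2].max().round(4)
    print(n,"knob",blob(.62,.005,.06,.08,.1)); print("captop",blob(.62,.005,.08,.053,.067))
    print("base",blob(.615,.003,.12,.018,.032));
    print("tray",blob(.44,-.297,.12,.013,.03)); print("disc",blob(.443,.262,.12,.006,.014)); print("handle",blob(.443,.262,.06,.043,.06))
    print("handleside",blob(.443,.262,.06,.02,.06))
    print("swblock",blob(.608,-.345,.07,.02,.03)); print("ball",blob(.595,-.355,.06,.06,.1))
    for j in [(.641,.205),(.433,-.112),(.455,.026)]: print("jar",blob(*j,.04,.02,.035))
E
```

```text
top knob (129, array([0.6294, 0.0036, 0.0886]), 'rect', array([629.8,   3.7,  20.9,  23.3,  89.6]), np.float64(0.0936))
captop (1915, array([0.6294, 0.0039, 0.0595]), 'rect', array([630.5,   3.8,  99.6, 101.5,  88.8]), np.float64(0.0666))
base (3958, array([0.6232, 0.0039, 0.0244]), 'rect', array([6.308e+02, 3.600e+00, 1.833e+02, 1.806e+02, 5.000e-01]), np.float64(0.0314))
tray (780, array([ 0.4438, -0.2934,  0.0188]), 'rect', array([ 438.3, -277.2,  178.8,  141.4,   89.7]), np.float64(0.0255))
disc (3852, array([0.4445, 0.2655, 0.0095]), 'rect', array([454.8, 264.5, 172.7, 191.3,  69.6]), np.float64(0.014))
handle (249, array([0.4447, 0.267 , 0.049 ]), 'rect', array([445. , 267.7,  20.8,  44. ,  51.4]), np.float64(0.0535))
handleside (331, array([0.4438, 0.2651, 0.0448]), 'rect', array([444.9, 267.5,  21.3,  44.1,  51.4]), np.float64(0.0535))
swblock (619, array([ 0.6191, -0.3422,  0.0249]), 'rect', array([ 619.2, -346.3,   70.1,   50.5,   19.5]), np.float64(0.0298))
ball (160, array([ 0.5939, -0.3533,  0.0835]), 'rect', array([ 595.2, -355.2,   24.3,   25. ,   65.5]), np.float64(0.
[... 1095 characters left out ...]
0.4413, 0.2738, 0.0415]), 'rect', array([444. , 268. ,  20.8,  45.4,  51.5]), np.float64(0.0529))
swblock (204, array([ 0.6158, -0.3394,  0.025 ]), 'rect', array([ 618.2, -346.6,   69.3,   53.1,   19. ]), np.float64(0.0298))
ball (87, array([ 0.594 , -0.3503,  0.0785]), 'rect', array([ 594. , -352.5,   21.5,   20.3,   14.5]), np.float64(0.0908))
jar (272, array([0.641 , 0.2114, 0.0259]), 'rect', array([641.9, 209.1,  35.5,  34.7,  79.6]), np.float64(0.0287))
jar (143, array([ 0.4333, -0.116 ,  0.026 ]), 'rect', array([ 433.3, -118.2,   33.9,   33.3,   28.9]), np.float64(0.0296))
jar (193, array([0.4595, 0.0196, 0.026 ]), 'rect', array([460.7,  16.2,  33.1,  38.1,  14.7]), np.float64(0.0291))
```

Emit:
{"name": "send_rows", "arguments": {"deltas": [0,0,0,7.7,-1,0,0,0,7.65,-1,40.9,-42.5,0,0,-1,40.9,-42.5,0,0,-1,40.9,-42.5,0,0,-1,40.9,-42.5,0,0,-1,40.9,-42.5,0,0,-1,40.9,-42.5,0,0,-1,40.9,-42.5,0,0,-1,40.9,-42.5,0,0,-1]}}

```text
time_s: 2.15
eef_pos: [0.4673, -0.1648, 0.2195]
tool_rot: [[1.0, -0.0, 0.0], [-0.0, -1.0, -0.0], [0.0, 0.0, -1.0]]
wrist_force: [0.7, -1.2, -0.7]
finger_gap: 0.088
grasp_force: 0.0
```

Emit:
{"name": "send_rows", "arguments": {"deltas": [40.9,-42.5,0,0,-1,40.9,-42.5,0,0,-1,40.9,-42.5,0,0,-1,40.9,-42.5,0,0,-1,0,0,0,0,-1,0,0,0,0,-1]}}

```text
time_s: 2.9
eef_pos: [0.6295, 0.0034, 0.219]
tool_rot: [[1.0, -0.0, -0.001], [-0.0, -1.0, -0.0], [-0.001, 0.0, -1.0]]
wrist_force: [0.0, 0.5, 0.0]
finger_gap: 0.0884
grasp_force: 0.0
```

Emit:
{"name": "send_rows", "arguments": {"deltas": [0,0,50,0,-1,0,0,50,0,-1,0,0,25,0,-1,0,0,12,0,-1,0,0,0,0,1,0,0,0,0,1,0,0,0,0,1,0,0,0,0,1,0,0,0,0,1,0,0,0,0,1]}}

```text
time_s: 4.15
eef_pos: [0.6298, 0.0037, 0.0823]
tool_rot: [[1.0, -0.0, 0.0], [-0.0, -1.0, -0.0], [0.0, 0.0, -1.0]]
wrist_force: [-0.0, 0.6, -0.0]
finger_gap: 0.0304
grasp_force: 0.0
```

```bash
python3 - <<'E'
from h import *
for n in ["top","side"]:
    c=capture(n)
    print(n,[(np.round(r["position"],3).tolist(),round(r["confidence"],2)) for r in find_in(n,"jar0")])
st()
E
```

```text
top [([0.644, 0.205, 0.032], 0.86), ([0.432, -0.117, 0.024], 0.85)]
side [([0.635, 0.217, 0.018], 0.84), ([0.438, -0.297, 0.006], 0.61), ([0.453, 0.027, 0.02], 0.6), ([0.432, -0.108, 0.018], 0.57)]
4.35 [0.6298 0.0037 0.0822] 
 [[ 1.     -0.0001 -0.0001]
 [-0.0001 -1.      0.0001]
 [-0.0001 -0.0001 -1.    ]] [-0.3298 -0.4488  0.1139] 0.013921078520136156 0.0
```

The fingers closed past 24 mm, so I'll look before doing anything else.

```bash
python3 - <<'E'
from h import *
c=capture("side");cv2.imwrite("pics/side1.png",c["pixels"][120:360,120:440].repeat(2,0).repeat(2,1));st()
E
```

```text
4.4 [0.6298 0.0036 0.0822] 
 [[ 1.     -0.0001 -0.0001]
 [-0.0001 -1.      0.    ]
 [-0.0001 -0.     -1.    ]] [0.2158 0.1692 0.2008] 0.010585627506245735 0.0
```

View pics/side1.png

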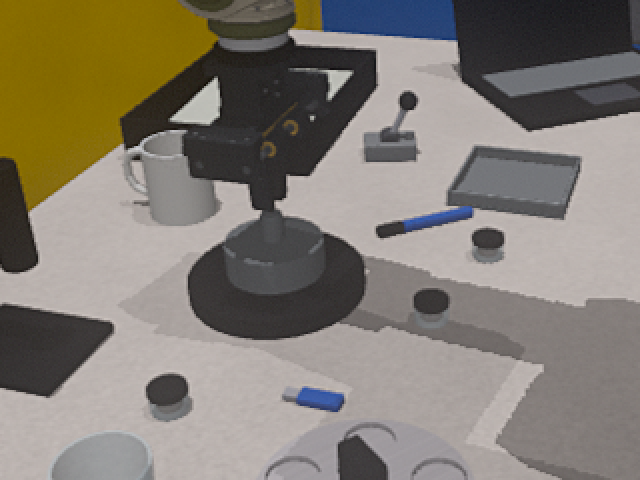

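The closed fingertips at (268,205) sit above the knob, which spans (272,205)-(272,240). I'll measure the real fingertip position by depth.

```bash
python3 - <<'E'
from h import *
c=capture("side");P=pts(c)
for u,v in [(254,200),(254,206),(254,212),(254,218),(254,222),(254,224),(256,228),(256,232),(256,238)]:
    print(u,v,P[v,u-2:u+3].mean(0).round(4),c["pixels"][v,u])
print([ (np.round(r["position"],3),r["confidence"]) for r in find_in("side","cap")])
m=(np.hypot(P[...,0]-.63,P[...,1]-.004)<.03)&(P[...,2]>.064)&(P[...,2]<.2)
q=P[m];print(np.histogram(q[:,2],bins=np.arange(.064,.2,.008)))
for lo in np.arange(.064,.14,.008):
    w=q[(q[:,2]>=lo)&(q[:,2]<lo+.008)]
    if len(w):print(lo.round(3),w.min(0).round(4),w.max(0).round(4))
st()
E
```

```text
254 200 [0.6194 0.02   0.1566] [45 45 46]
254 206 [0.6205 0.0204 0.1441] [45 44 46]
254 212 [0.6208 0.0224 0.1322] [46 47 48]
254 218 [0.6216 0.0233 0.1197] [53 52 53]
254 222 [0.6223 0.0236 0.111 ] [50 49 52]
254 224 [0.6244 0.0202 0.1046] [44 45 47]
256 228 [0.6257 0.0105 0.0905] [73 71 72]
256 232 [0.6259 0.012  0.0822] [80 79 80]
256 238 [0.6266 0.0131 0.069 ] [79 77 76]
[(array([0.622, 0.024, 0.064]), 0.58)]
(array([43, 42, 39, 57, 11, 54, 68, 66, 59, 42, 34, 15,  1,  6, 23, 41]), array([0.064, 0.072, 0.08 , 0.088, 0.096, 0.104, 0.112, 0.12 , 0.128,
       0.136, 0.144, 0.152, 0.16 , 0.168, 0.176, 0.184, 0.192]))
0.064 [6.187e-01 3.000e-04 6.420e-02] [0.6394 0.0155 0.072 ]
0.072 [ 0.6185 -0.0032  0.0724] [0.6413 0.0154 0.08  ]
0.08 [0.6184 0.0016 0.08  ] [0.6409 0.0161 0.088 ]
0.088 [ 0.6191 -0.0081  0.088 ] [0.6418 0.0163 0.0926]
0.096 [ 0.6199 -0.0093  0.1015] [0.6329 0.0206 0.1038]
0.104 [ 0.6174 -0.0136  0.104 ] [0.6398 0.0251 0.1117]
0.112 [ 0.6175 -0.0143  0.112 ] [0.6396 0.026  0.12  ]
0.12 [ 0.618  -0.0169  0.1201] [0.6395 0.0261 0.1276]
0.128 [ 0.6174 -0.0127  0.1283] [0.6399 0.0263 0.136 ]
0.136 [ 0.6176 -0.0161  0.1361] [0.6246 0.027  0.1439]
4.5 [0.6298 0.0036 0.0822] 
 [[ 1.     -0.0001 -0.0001]
 [-0.0001 -1.     -0.    ]
 [-0.0001  0.     -1.    ]] [ 0.2059 -0.322   0.5403] 0.0018244708312678197 0.0
```

By depth the fingertips are at z≈0.102, but the reported TCP (0.082) puts them at 0.063. So the reported z reads about 38 mm low and real z ≈ reported + 0.038. The lateral position agrees. I'll reopen and descend by that difference, then check.

Emit:
{"name": "send_rows", "arguments": {"deltas": [0,0,0,0,-0.4,0,0,0,0,-0.4,0,0,0,0,-0.4,0,0,0,0,-0.4,0,0,0,0,-0.4,0,0,0,0,-0.4,0,0,0,0,-0.4,0,0,0,0,-0.4]}}

```text
time_s: 5.5
eef_pos: [0.6298, 0.0037, 0.0822]
tool_rot: [[1.0, -0.0, -0.0], [-0.0, -1.0, 0.0], [-0.0, -0.0, -1.0]]
wrist_force: [-0.8, 0.6, -0.6]
finger_gap: 0.0617
grasp_force: 0.0
```

Emit:
{"name": "send_rows", "arguments": {"deltas": [0,0,12,0,-0.4,0,0,12,0,-0.4,0,0,12,0,-0.4,0,0,0,0,-0.4,0,0,0,0,1,0,0,0,0,1,0,0,0,0,1,0,0,0,0,1,0,0,0,0,1,0,0,0,0,1]}}

```text
time_s: 6.75
eef_pos: [0.6298, 0.0036, 0.0464]
tool_rot: [[1.0, -0.0, 0.0], [-0.0, -1.0, -0.0], [0.0, 0.0, -1.0]]
wrist_force: [-0.5, -0.1, 0.9]
finger_gap: 0.0233
grasp_force: 30.0
```

Emit:
{"name": "send_rows", "arguments": {"deltas": [0,0,-20,0,1,0,0,-50,0,1,0,0,-50,0,1,-27.4,42.8,0,0,1,-27.4,42.8,0,0,1,-27.4,42.8,0,0,1,-27.4,42.8,0,0,1,-27.4,42.8,0,0,1,-27.4,42.8,0,0,1,-27.4,42.8,0,0,1]}}

```text
time_s: 8.0
eef_pos: [0.4368, -0.2971, 0.1662]
tool_rot: [[1.0, -0.0, -0.0], [-0.0, -1.0, 0.0], [-0.0, -0.0, -1.0]]
wrist_force: [0.9, 0.6, -0.5]
finger_gap: 0.0231
grasp_force: 30.0
```

Emit:
{"name": "send_rows", "arguments": {"deltas": [0,0,0,0,1,0,0,0,0,1]}}

```text
time_s: 8.25
eef_pos: [0.4381, -0.2955, 0.1661]
tool_rot: [[1.0, -0.0, -0.0], [-0.0, -1.0, 0.0], [-0.0, -0.0, -1.0]]
wrist_force: [-0.4, -0.4, 0.4]
finger_gap: 0.023
grasp_force: 30.0
```

```bash
python3 - <<'E'
from h import *
s=st()
c=capture("top");P=pts(c);np.savez("top1.npz",**c)
def rect(x,y,r,lo,hi):
    m=(np.hypot(P[...,0]-x,P[...,1]-y)<r)&(P[...,2]>lo)&(P[...,2]<hi);q=P[m]
    a=cv2.minAreaRect((q[:,:2]*1000).astype(np.float32)) if len(q)>3 else 0
    return len(q),a
print("flange",rect(.63,.004,.07,.031,.039))
m=(np.hypot(P[...,0]-.63,P[...,1]-.004)<.05)&(P[...,2]>.042)
n,l,_,cen=cv2.connectedComponentsWithStats(m.astype(np.uint8))
for i in range(1,n):
    q=P[l==i].mean(0)
    print(len(P[l==i]),q.round(4),np.hypot(*(q[:2]-[.63,.004])).round(4),np.degrees(np.arctan2(q[1]-.004,q[0]-.63)).round(1))
a=c["pixels"][130:240,270:380]; b=c["pixels"][225:325,140:245]
cv2.imwrite("pics/t1.png",np.hstack([cv2.resize(a,(400,400),interpolation=2),cv2.resize(b,(400,400),interpolation=2)]))
w=capture("wrist");cv2.imwrite("pics/w1.png",w["pixels"]);print(w["T"].round(3),w["K"].round(0).tolist())
E
```

```text
8.25 [ 0.4381 -0.2955  0.1661] 
 [[ 1.     -0.0001 -0.    ]
 [-0.0001 -1.      0.0005]
 [-0.     -0.0005 -1.    ]] [-0.402  -0.4441  0.4459] 0.023049819956619994 30.000045206397772
flange (1268, ((630.8140258789062, 3.6647682189941406), (82.01274108886719, 83.26170349121094), 88.89386749267578))
16 [ 0.6536 -0.0143  0.0476] 0.0298 -37.7
15 [0.6342 0.0333 0.0481] 0.0296 81.8
17 [ 0.6024 -0.0077  0.048 ] 0.03 -157.0
[[ 0.001  0.953  0.303  0.516]
 [-1.     0.001 -0.    -0.296]
 [-0.001 -0.303  0.953  0.332]
 [ 0.     0.     0.     1.   ]] [[380.0, 0.0, 318.0], [0.0, 380.0, 236.0], [0.0, 0.0, 1.0]]
```

View pics/t1.png

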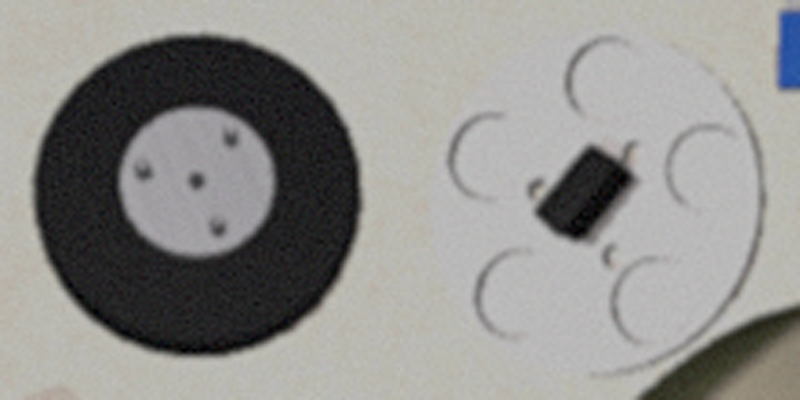

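View pics/w1.png

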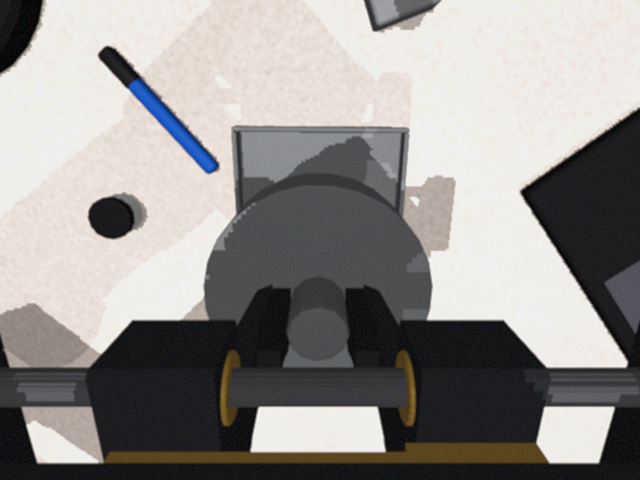

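The cap is held upright by the knob over the tray, (320,240). In the crop, studs sit at world angles of about -38/82/203°, and the disc holes at (628,152), (535,188), (610,255) match the handle axis at about -39°, so only a small turn is needed. Next I lower the cap.

Emit:
{"name": "send_rows", "arguments": {"deltas": [0,0,50,0,1,0,0,50,0,1,0,0,28,0,1,0,0,8,0,1,0,0,3,0,1,0,0,1,0,1,0,0,0,0,1]}}

```text
time_s: 9.22
eef_pos: [0.4383, -0.2962, 0.027]
tool_rot: [[1.0, -0.0, 0.001], [-0.0, -1.0, -0.001], [0.001, 0.001, -1.0]]
wrist_force: [-0.5, -1.0, -0.7]
finger_gap: 0.023
grasp_force: 30.0
```

Emit:
{"name": "send_rows", "arguments": {"deltas": [0,0,1,0,1,0,0,0.7,0,1,0,0,0,0,1]}}

```text
time_s: 9.6
eef_pos: [0.4381, -0.2961, 0.0254]
tool_rot: [[1.0, -0.0, 0.001], [-0.0, -1.0, -0.001], [0.001, 0.001, -1.0]]
wrist_force: [-1.4, 2.0, 7.5]
finger_gap: 0.0232
grasp_force: 30.0
```

Emit:
{"name": "send_rows", "arguments": {"deltas": [0,0,0,0,-0.4,0,0,0,0,-0.4,0,0,0,0,-0.4,0,0,0,0,-0.4,0,0,0,0,-0.4,0,0,-20,0,-0.4,0,0,-50,0,-0.4,0,0,-50,0,-0.4,0,0,-30,0,-0.4,0,0,0,0,-0.4]}}

```text
time_s: 10.85
eef_pos: [0.4386, -0.2965, 0.1764]
tool_rot: [[1.0, -0.0, 0.003], [-0.0, -1.0, -0.003], [0.003, 0.003, -1.0]]
wrist_force: [-0.4, 0.3, -0.6]
finger_gap: 0.0614
grasp_force: 0.0
```

Emit:
{"name": "send_rows", "arguments": {"deltas": [0.6,-56.4,0,0,-0.4,0.6,-56.4,0,0,-0.4,0.6,-56.4,0,0,-0.4,0.6,-56.4,0,0,-0.4,0.6,-56.4,0,0,-0.4,0.6,-56.4,0,0,-0.4,0.6,-56.4,0,0,-0.4,0.6,-56.4,0,0,-0.4,0.6,-56.4,0,0,-0.4,0.6,-56.4,0,0,-0.4]}}

```text
time_s: 12.1
eef_pos: [0.4432, 0.2698, 0.173]
tool_rot: [[1.0, -0.0, -0.002], [-0.0, -1.0, -0.001], [-0.002, 0.001, -1.0]]
wrist_force: [0.6, -0.7, 0.5]
finger_gap: 0.0618
grasp_force: 0.0
```

Emit:
{"name": "send_rows", "arguments": {"deltas": [0,0,0,9.6,-0.4,0,0,0,9.6,-0.4,0,0,0,9.6,-0.4,0,0,0,9.6,-0.4,0,0,0,0,-0.4,0,0,0,0,-0.4]}}

```text
time_s: 12.85
eef_pos: [0.4438, 0.268, 0.1738]
tool_rot: [[0.786, -0.619, -0.001], [-0.619, -0.786, -0.0], [-0.001, 0.001, -1.0]]
wrist_force: [-0.8, 0.4, 0.1]
finger_gap: 0.0618
grasp_force: 0.0
```

```bash
python3 - <<'E'
from h import *
s=st();print(np.degrees(s["joint_pos"]))
c=capture("top");np.savez("top2.npz",**c);P=pts(c)
m=(np.hypot(P[...,0]-.438,P[...,1]+.296)<.05)&(P[...,2]>.055);q=P[m];print("knob",len(q),q.mean(0),q.max(0))
m=(np.hypot(P[...,0]-.438,P[...,1]+.296)<.06)&(P[...,2]>.033)&(P[...,2]<.045);q=P[m];print("captop",cv2.minAreaRect((q[:,:2]*1000).astype(np.float32)),q[:,2].std())
print([(np.round(r["position"],3).tolist(),round(r["confidence"],2)) for r in find_in("top","jar0")])
w=capture("wrist");np.savez("w2.npz",**w);P=pts(w)
for lo,hi in [(.044,.06)]:
    m=(np.hypot(P[...,0]-.4445,P[...,1]-.268)<.05)&(P[...,2]>lo)&(P[...,2]<hi);q=P[m]
    print(len(q),q.mean(0),cv2.minAreaRect((q[:,:2]*1000).astype(np.float32)))
cv2.imwrite("pics/w2.png",w["pixels"])
E
```

```text
12.85 [0.4438 0.268  0.1738] 
 [[ 0.7856 -0.6187 -0.0011]
 [-0.6187 -0.7856 -0.0004]
 [-0.0007  0.001  -1.    ]] [-0.8093  0.447   0.0918] 0.06184563592353528 0.0
[ 18.1629  19.4276  90.7986   0.0007  69.8403 146.3864]
knob 151 [ 0.4388 -0.2925  0.0672] [ 0.4504 -0.2817  0.0726]
captop ((439.08148193359375, -294.4197692871094), (100.00694274902344, 101.81160736083984), 0.1875697821378708) 0.0017561763984750782
[([0.434, -0.116, 0.026], 0.85), ([0.644, 0.206, 0.028], 0.57), ([0.459, 0.013, 0.026], 0.51)]
1358 [0.4451 0.2644 0.0503] ((444.23431396484375, 264.8371276855469), (19.860088348388672, 43.44367980957031), 51.23267364501953)
```

View pics/w2.png

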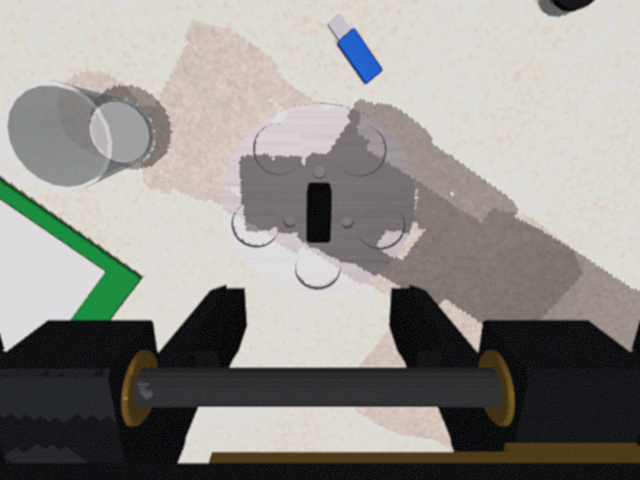

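The cap stands in the tray at its centre. The wrist view shows the handle at (318,212) upright between the fingers and the holes at (319,172), (290,221), (347,221). Descending to grip the handle.

Emit:
{"name": "send_rows", "arguments": {"deltas": [0,0,50,0,-0.4,0,0,50,0,-0.4,0,0,50,0,-0.4,0,0,18,0,-0.4,0,0,6,0,-0.4,0,0,0,0,1,0,0,0,0,1,0,0,0,0,1,0,0,0,0,1,0,0,0,0,1]}}

```text
time_s: 14.25
eef_pos: [0.444, 0.268, 0.0008]
tool_rot: [[0.784, -0.621, 0.0], [-0.621, -0.784, -0.0], [0.0, -0.0, -1.0]]
wrist_force: [-1.3, -0.5, 4.8]
finger_gap: 0.0197
grasp_force: 30.0
```

Emit:
{"name": "send_rows", "arguments": {"deltas": [0,0,0,0,1,0,0,0,0,1]}}

```text
time_s: 14.5
eef_pos: [0.444, 0.268, 0.0008]
tool_rot: [[0.784, -0.621, -0.0], [-0.621, -0.784, -0.0], [0.0, 0.0, -1.0]]
wrist_force: [-1.0, -1.4, 5.7]
finger_gap: 0.0197
grasp_force: 30.0
```

Emit:
{"name": "send_rows", "arguments": {"deltas": [0,0,-10,0,1,0,0,-50,0,1,0,0,-50,0,1,44.2,13.1,0,0,1,44.2,13.1,0,0,1,44.2,13.1,0,0,1,44.2,13.1,0,0,1,44.2,13.1,0,0,1,44.2,13.1,0,0,1,44.2,13.1,0,0,1]}}

```text
time_s: 15.75
eef_pos: [0.6299, 0.0028, 0.1104]
tool_rot: [[0.784, -0.621, -0.001], [-0.621, -0.784, 0.0], [-0.001, 0.0, -1.0]]
wrist_force: [0.5, 0.3, -4.1]
finger_gap: 0.0197
grasp_force: 30.0
```

Emit:
{"name": "send_rows", "arguments": {"deltas": [0,0,0,-0.8,1,0,0,0,0,1,0,0,0,0,1,0,0,0,0,1]}}

```text
time_s: 16.25
eef_pos: [0.6292, 0.0048, 0.1107]
tool_rot: [[0.793, -0.609, -0.0], [-0.609, -0.793, 0.0], [-0.0, 0.0, -1.0]]
wrist_force: [0.6, 0.2, -4.1]
finger_gap: 0.0197
grasp_force: 30.0
```

```bash
python3 - <<'E'
from h import *
st()
for n in ["top","side"]:
    c=capture(n);P=pts(c);np.savez(f"{n}3.npz",**c)
    m=(np.hypot(P[...,0]-.63,P[...,1]-.004)<.1)&(P[...,2]>.105)&(P[...,2]<.14);q=P[m]
    print(n,len(q),q.mean(0)); print(cv2.minAreaRect((q[:,:2]*1000).astype(np.float32)),q.min(0),q.max(0))
    # plane + circle fit of outer rim
    A=np.c_[q[:,:2],np.ones(len(q))];k=np.linalg.lstsq(A,q[:,2],rcond=None)[0];print("plane",k)
cv2.imwrite("pics/s3.png",c["pixels"][100:340,120:440].repeat(2,0).repeat(2,1))
E
```

```text
16.25 [0.6292 0.0048 0.1107] 
 [[ 0.7928 -0.6095 -0.0001]
 [-0.6095 -0.7928  0.0001]
 [-0.0001  0.     -1.    ]] [ 0.5676  0.2482 -4.1031] 0.01974441295363744 29.967407095246017
top 192 [ 0.5929 -0.0548  0.1174]
((612.3163452148438, -63.14483642578125), (28.89661407470703, 125.84951782226562), 73.15937042236328) [ 0.5553 -0.075   0.1084] [ 0.6767 -0.0343  0.1227]
plane [-0.0177 -0.1226  0.1212]
side 2749 [0.622  0.0228 0.1192]
((628.5977783203125, 7.65301513671875), (170.56072998046875, 169.35345458984375), 29.698637008666992) [ 0.5433 -0.0838  0.1087] [0.7165 0.0916 0.1398]
plane [ 0.0033 -0.0137  0.1174]
```

View pics/s3.png

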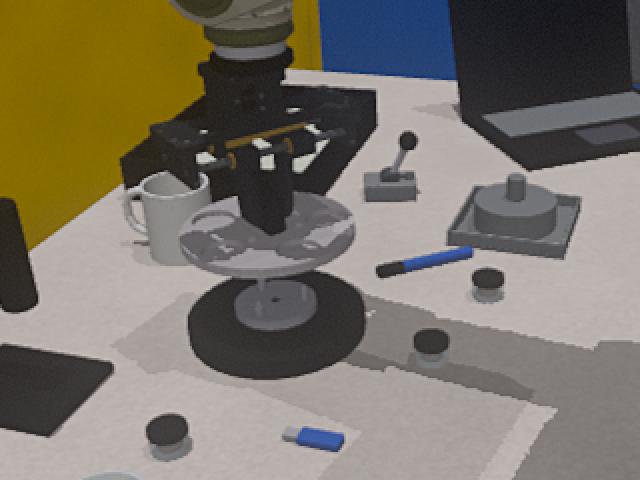

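The disc hangs level over the flange, with studs visible below it at (262,280) and (313,262). A small correction, then down to just above the stud tips and on slowly.

Emit:
{"name": "send_rows", "arguments": {"deltas": [0.7,0.4,20,0,1,0,0,25,0,1,0,0,8,0,1,0,0,3,0,1,0,0,3,0,1,0,0,0,0,1]}}

```text
time_s: 17.1
eef_pos: [0.63, 0.0032, 0.052]
tool_rot: [[0.792, -0.61, 0.001], [-0.61, -0.792, -0.0], [0.001, -0.0, -1.0]]
wrist_force: [-0.5, -0.8, -3.2]
finger_gap: 0.0192
grasp_force: 30.0
```

Emit:
{"name": "send_rows", "arguments": {"deltas": [0,0,1.5,0,1,0,0,1.5,0,1,0,0,0,0,1]}}

```text
time_s: 17.48
eef_pos: [0.6297, 0.0033, 0.0484]
tool_rot: [[0.792, -0.61, -0.0], [-0.61, -0.792, 0.0], [-0.0, 0.0, -1.0]]
wrist_force: [0.0, -0.1, -4.1]
finger_gap: 0.0198
grasp_force: 30.0
```

Emit:
{"name": "send_rows", "arguments": {"deltas": [0,0,1.5,0,1,0,0,1.5,0,1,0,0,1.5,0,1,0,0,0,0,1]}}

```text
time_s: 17.98
eef_pos: [0.6297, 0.0033, 0.0439]
tool_rot: [[0.792, -0.61, -0.0], [-0.61, -0.792, 0.0], [-0.0, 0.0, -1.0]]
wrist_force: [-0.4, 0.6, -3.7]
finger_gap: 0.0192
grasp_force: 30.0
```

Emit:
{"name": "send_rows", "arguments": {"deltas": [0,0,2,0,1,0,0,2,0,1,0,0,2,0,1,0,0,1,0,1,0,0,0,0,1]}}

```text
time_s: 18.6
eef_pos: [0.6298, 0.0033, 0.0369]
tool_rot: [[0.792, -0.61, -0.0], [-0.61, -0.792, 0.0], [-0.0, 0.0, -1.0]]
wrist_force: [0.1, -0.3, -4.4]
finger_gap: 0.0197
grasp_force: 30.0
```

Emit:
{"name": "send_rows", "arguments": {"deltas": [0,0,0.7,0,1,0,0,0.6,0,1,0,0,0,0,1]}}

```text
time_s: 18.98
eef_pos: [0.6299, 0.0033, 0.0359]
tool_rot: [[0.792, -0.61, 0.0], [-0.61, -0.792, -0.0], [0.0, -0.0, -1.0]]
wrist_force: [-0.9, -0.1, -2.3]
finger_gap: 0.02
grasp_force: 30.0
```

The disc is seated. Before leaving I'll use the handle (20 mm) to learn how closure maps to grip force.

Emit:
{"name": "send_rows", "arguments": {"deltas": [0,0,0,0,0.5,0,0,0,0,0.5,0,0,0,0,0.5]}}

```text
time_s: 19.35
eef_pos: [0.63, 0.0032, 0.036]
tool_rot: [[0.792, -0.61, 0.001], [-0.61, -0.792, -0.0], [0.001, -0.0, -1.0]]
wrist_force: [-0.5, 0.7, 0.7]
finger_gap: 0.0223
grasp_force: 0.0
```

Emit:
{"name": "send_rows", "arguments": {"deltas": [0,0,0,0,0.55,0,0,0,0,0.55,0,0,0,0,0.55]}}

```text
time_s: 19.73
eef_pos: [0.6299, 0.0033, 0.0358]
tool_rot: [[0.792, -0.61, 0.0], [-0.61, -0.792, -0.0], [0.0, -0.0, -1.0]]
wrist_force: [-0.6, -0.6, 1.6]
finger_gap: 0.02
grasp_force: 8.8
```

Emit:
{"name": "send_rows", "arguments": {"deltas": [0,0,0,0,0.57,0,0,0,0,0.57,0,0,0,0,0.57]}}

```text
time_s: 20.1
eef_pos: [0.6299, 0.0032, 0.0358]
tool_rot: [[0.792, -0.61, 0.0], [-0.61, -0.792, -0.0], [0.0, -0.0, -1.0]]
wrist_force: [-0.6, -0.6, 2.4]
finger_gap: 0.0199
grasp_force: 30.0
```

Emit:
{"name": "send_rows", "arguments": {"deltas": [0,0,0,0,0.6,0,0,0,0,0.6,0,0,0,0,0.6]}}

```text
time_s: 20.48
eef_pos: [0.6299, 0.0032, 0.0359]
tool_rot: [[0.792, -0.61, 0.0], [-0.61, -0.792, -0.0], [0.0, -0.0, -1.0]]
wrist_force: [1.5, 0.2, 3.1]
finger_gap: 0.02
grasp_force: 30.0
```

Emit:
{"name": "send_rows", "arguments": {"deltas": [0,0,0,0,-0.4,0,0,0,0,-0.4,0,0,0,0,-0.4,0,0,0,0,-0.4,0,0,0,0,-0.4,0,0,-20,0,-0.4,0,0,-50,0,-0.4,0,0,-50,0,-0.4,-35.5,23.2,0,0,-0.4,-35.5,23.2,0,0,-0.4]}}

```text
time_s: 21.72
eef_pos: [0.5442, 0.0099, 0.156]
tool_rot: [[0.792, -0.61, 0.001], [-0.61, -0.792, -0.0], [0.001, -0.0, -1.0]]
wrist_force: [0.0, -0.5, -0.2]
finger_gap: 0.0613
grasp_force: 0.0
```

Emit:
{"name": "send_rows", "arguments": {"deltas": [-35.5,23.2,0,0,-0.4,-35.5,23.2,0,0,-0.4,0,0,0,0,-0.4,0,0,0,0,-0.4]}}

```text
time_s: 22.22
eef_pos: [0.4615, 0.0162, 0.1561]
tool_rot: [[0.792, -0.61, 0.001], [-0.61, -0.792, -0.0], [0.001, -0.001, -1.0]]
wrist_force: [-0.5, -0.1, -0.5]
finger_gap: 0.0615
grasp_force: 0.0
```

```bash
cat >> h.py <<'E'
def handle(P,z=.085):
    m=(np.hypot(P[...,0]-.63,P[...,1]-.004)<.05)&(P[...,2]>z-.006)&(P[...,2]<z+.008);q=P[m]
    return len(q),cv2.minAreaRect((q[:,:2]*1000).astype(np.float32)) if len(q)>3 else 0
def jars(n):
    c=capture(n);P=pts(c)
    for r in find_in(n,"jar0"):
        x,y,_=r["position"]
        m=(np.hypot(P[...,0]-x,P[...,1]-y)<.035)&(P[...,2]>.02)&(P[...,2]<.033)&(c["pixels"].max(-1)<90);q=P[m]
        if len(q)>20:print(n,"jar",np.round(r["position"],3),round(r["confidence"],2),len(q),np.round(cv2.minEnclosingCircle((q[:,:2]*1000).astype(np.float32))[0],1),np.round(cv2.minAreaRect((q[:,:2]*1000).astype(np.float32))[0],1))
    return c,P
E
python3 - <<'E'
from h import *
st()
for n in ["top","side","wrist"]:
    c,P=jars(n);np.savez(n+"4.npz",**c)
    m=(np.hypot(P[...,0]-.63,P[...,1]-.004)<.088)&(P[...,2]>.039)&(P[...,2]<.052);q=P[m]
    if n!="wrist":
        print(n,"disc top",len(q),q.mean(0),np.linalg.lstsq(np.c_[q[:,:2]-[.63,.004],np.ones(len(q))],q[:,2],rcond=None)[0],cv2.minAreaRect((q[:,:2]*1000).astype(np.float32)))
        print("handle",handle(P))
    else: cv2.imwrite("pics/w4.png",c["pixels"])
E
```

```text
22.23 [0.4615 0.0162 0.1561] 
 [[ 0.7921 -0.6104  0.0013]
 [-0.6104 -0.7921 -0.0003]
 [ 0.0012 -0.0006 -1.    ]] [-0.5407 -0.0992 -0.5099] 0.06151332965259564 0.0
top jar [0.644 0.204 0.03 ] 0.85 221 [643.1 208.8] [642.  208.2]
top disc top 2122 [ 0.6668 -0.0062  0.0439] [-0.0026 -0.0005  0.044 ] ((656.4839477539062, -10.24615478515625), (167.48178100585938, 115.32764434814453), 56.21363067626953)
handle (209, ((631.8353271484375, 3.8427257537841797), (20.777286529541016, 42.9083251953125), 52.72037124633789))
side jar [0.635 0.218 0.024] 0.79 254 [641.9 210.8] [641.8 211. ]
side jar [0.456 0.026 0.017] 0.56 186 [461.6  17. ] [461.1  17. ]
side disc top 2603 [0.6249 0.0151 0.0443] [ 0.0013 -0.003   0.0443] ((629.1419677734375, 4.8788299560546875), (171.88888549804688, 171.27621459960938), 35.69588088989258)
handle (141, ((630.55712890625, 4.489372253417969), (19.656625747680664, 43.80342102050781), 52.74581527709961))
wrist jar [0.634 0.193 0.014] 0.92 284 [634.1 199.1] [631.4 196.9]
wrist jar [0.461 0.014 0.025] 0.9 1508 [460.3  13.9] [460.6  14. ]
wrist jar [ 0.438 -0.123  0.024] 0.57 1800 [ 434.1 -121.5] [ 434.  -121.6]
```

View pics/w4.png

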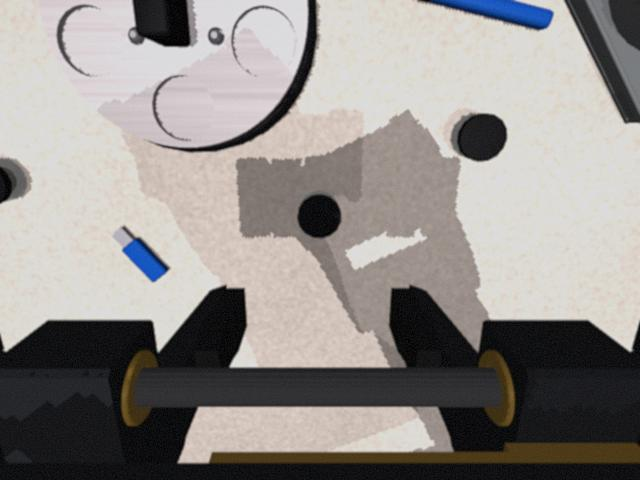

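The disc is seated level, with studs visible in the holes at (137,36) and (215,36). The jar at (319,216) is centred between the fingers. Descending, then closing in small steps.

Emit:
{"name": "send_rows", "arguments": {"deltas": [0,0,50,0,-0.4,0,0,50,0,-0.4,0,0,45,0,-0.4,0,0,15,0,-0.4,0,0,6.5,0,-0.4,0,0,0,0,0,0,0,0,0,0,0,0,0,0,0.1,0,0,0,0,0.15,0,0,0,0,0.15]}}

```text
time_s: 23.78
eef_pos: [0.4607, 0.0164, -0.0106]
tool_rot: [[0.792, -0.61, 0.0], [-0.61, -0.792, -0.0], [0.0, -0.0, -1.0]]
wrist_force: [0.3, -0.8, 0.4]
finger_gap: 0.0375
grasp_force: 0.0
```

Emit:
{"name": "send_rows", "arguments": {"deltas": [0,0,0,0,0.17,0,0,0,0,0.175,0,0,0,0,0.18,0,0,0,0,0.18]}}

```text
time_s: 24.28
eef_pos: [0.4606, 0.0164, -0.0108]
tool_rot: [[0.792, -0.61, -0.0], [-0.61, -0.792, 0.0], [-0.0, 0.0, -1.0]]
wrist_force: [-0.3, -0.5, -0.8]
finger_gap: 0.036
grasp_force: 0.2
```

Emit:
{"name": "send_rows", "arguments": {"deltas": [0,0,0,0,0.184,0,0,0,0,0.186,0,0,0,0,0.186]}}

```text
time_s: 24.65
eef_pos: [0.4607, 0.0164, -0.0108]
tool_rot: [[0.792, -0.61, 0.0], [-0.61, -0.792, -0.0], [0.0, -0.0, -1.0]]
wrist_force: [-0.8, -0.5, -0.4]
finger_gap: 0.0362
grasp_force: 1.8
```

Emit:
{"name": "send_rows", "arguments": {"deltas": [0,0,0,0,0.189,0,0,0,0,0.19,0,0,0,0,0.19]}}

```text
time_s: 25.02
eef_pos: [0.4607, 0.0164, -0.0108]
tool_rot: [[0.792, -0.61, -0.0], [-0.61, -0.792, 0.0], [-0.0, 0.0, -1.0]]
wrist_force: [-0.0, 0.1, -0.4]
finger_gap: 0.0359
grasp_force: 5.6
```

Emit:
{"name": "send_rows", "arguments": {"deltas": [0,0,-5,0,0.193,0,0,-35,0,0.193,0,0,-35,0,0.193,27.5,-31,0,0,0.193,27.5,-31,0,0,0.193,27.5,-31.1,0,0,0.193,0,0,0,0,0.193,0,0,0,0,0.193,0,0,0,0,0.193]}}

```text
time_s: 26.15
eef_pos: [0.5821, 0.0397, 0.0644]
tool_rot: [[0.792, -0.61, -0.0], [-0.61, -0.792, 0.0], [-0.0, 0.0, -1.0]]
wrist_force: [-1.0, -0.7, -0.7]
finger_gap: 0.0356
grasp_force: 9.0
```

```bash
python3 - <<'E'
from h import *
st();c,P=jars("wrist");cv2.imwrite("pics/w5.png",c["pixels"])
E
```

```text
26.15 [0.5821 0.0397 0.0644] 
 [[ 0.7921 -0.6104 -0.0005]
 [-0.6104 -0.7921  0.0001]
 [-0.0004  0.0002 -1.    ]] [-1.0017 -0.6686 -0.6921] 0.03564055865182613 9.026775725651532
wrist jar [0.647 0.199 0.028] 0.79 2582 [642.6 205.7] [642.4 205.7]
```

View pics/w5.png

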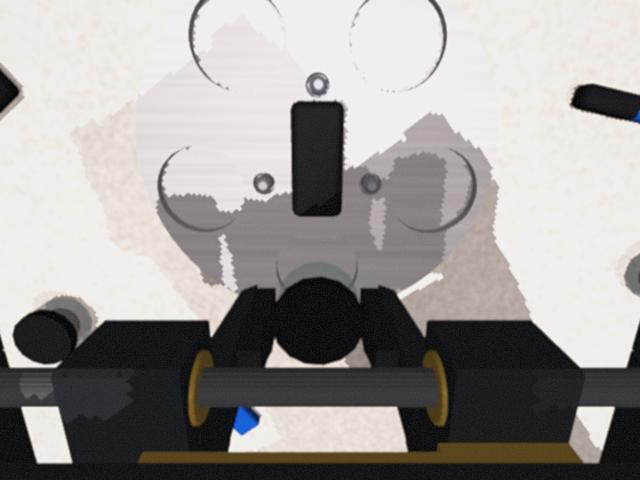

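The held jar at (318,320) lines up with the rear pocket (317,270) beneath it, and the stud tips show in all three holes. Lowering.

Emit:
{"name": "send_rows", "arguments": {"deltas": [0.5,0,20,0,0.193,0,0,9,0,0.193,0,0,4,0,0.193,0,0,1.5,0,0.193,0,0,1,0,0.193,0,0,0,0,0.193]}}

```text
time_s: 27.0
eef_pos: [0.5833, 0.0395, 0.029]
tool_rot: [[0.792, -0.61, 0.0], [-0.61, -0.792, -0.0], [0.0, -0.0, -1.0]]
wrist_force: [-0.1, -0.0, -1.1]
finger_gap: 0.0356
grasp_force: 9.0
```

Emit:
{"name": "send_rows", "arguments": {"deltas": [0,0,0.7,0,0.193,0,0,0,0,0.15,0,0,0,0,0.0,0,0,0,0,-0.05,0,0,-5,0,-0.05,0,0,-35,0,-0.05,0,0,-40,0,-0.4,-5.3,54,0,0,-0.4,-5.3,54,0,0,-0.4,-5.3,54,0,0,-0.4]}}

```text
time_s: 28.25
eef_pos: [0.4707, -0.0801, 0.1085]
tool_rot: [[0.793, -0.61, 0.001], [-0.61, -0.793, -0.0], [0.001, -0.0, -1.0]]
wrist_force: [-0.4, -0.5, 0.6]
finger_gap: 0.0616
grasp_force: 0.0
```

Emit:
{"name": "send_rows", "arguments": {"deltas": [-5.3,54,0,0,-0.4,0,0,0,-10.3,-0.4,0,0,0,-10.3,-0.4,0,0,0,-10.3,-0.4,0,0,0,-10.3,-0.4,0,0,0,-10.3,-0.4,0,0,0,-10.3,-0.4,0,0,0,-10.3,-0.4,0,0,0,0,-0.4]}}

```text
time_s: 29.38
eef_pos: [0.4347, -0.1187, 0.1084]
tool_rot: [[0.825, 0.565, 0.0], [0.565, -0.825, -0.0], [0.0, 0.001, -1.0]]
wrist_force: [-0.6, 0.8, 0.1]
finger_gap: 0.0619
grasp_force: 0.0
```

```bash
python3 - <<'E'
from h import *
st()
for n in ["top","side","wrist"]:c,P=jars(n)
c,P=capture("side"),None;P=pts(c)
m=(np.hypot(P[...,0]-.583,P[...,1]-.0395)<.025)&(P[...,2]>.055)&(P[...,2]<.085);q=P[m];print(len(q),q.mean(0),cv2.minEnclosingCircle((q[:,:2]*1000).astype(np.float32)),np.linalg.lstsq(np.c_[q[:,:2]-[.583,.04],np.ones(len(q))],q[:,2],rcond=None)[0])
E
```

```text
29.38 [ 0.4347 -0.1187  0.1084] 
 [[ 0.8251  0.565   0.0005]
 [ 0.565  -0.8251 -0.0003]
 [ 0.0002  0.0005 -1.    ]] [-0.6399  0.8009  0.1097] 0.06187184591136996 0.0
top jar [0.644 0.206 0.027] 0.72 218 [642.7 209. ] [642.3 208.8]
top jar [0.58  0.036 0.067] 0.56 107 [562.5  45. ] [557.8  47.7]
side jar [0.635 0.218 0.026] 0.87 248 [641.9 210.4] [642.4 210.8]
side jar [0.576 0.048 0.062] 0.71 278 [575.4  47.2] [568.   53.9]
side jar [ 0.433 -0.113  0.022] 0.48 139 [ 433.9 -118.4] [ 434.  -118.1]
wrist jar [ 0.437 -0.124  0.022] 0.65 2023 [ 433.9 -121.9] [ 434.1 -121.7]
214 [0.5812 0.0444 0.0637] ((584.24365234375, 41.062835693359375), 19.95720672607422) [ 0.0652 -0.1452  0.0645]
```

The first jar sits in its pocket with its top at about 0.0645. Taking the second jar, which hasn't moved.

Emit:
{"name": "send_rows", "arguments": {"deltas": [0,0,50,0,-0.4,0,0,45,0,-0.4,0,0,17,0,-0.4,0,0,7,0,-0.4,0,0,0,0,0,0,0,0,0,0,0,0,0,0,0.1,0,0,0,0,0.15,0,0,0,0,0.17,0,0,0,0,0.18]}}

```text
time_s: 30.98
eef_pos: [0.4347, -0.1187, -0.0109]
tool_rot: [[0.824, 0.566, 0.0], [0.566, -0.824, -0.0], [0.0, 0.0, -1.0]]
wrist_force: [0.1, -0.1, 0.3]
finger_gap: 0.0362
grasp_force: 0.2
```

Emit:
{"name": "send_rows", "arguments": {"deltas": [0,0,0,0,0.184,0,0,0,0,0.187,0,0,0,0,0.19,0,0,0,0,0.19]}}

```text
time_s: 31.48
eef_pos: [0.4347, -0.1187, -0.011]
tool_rot: [[0.824, 0.566, 0.0], [0.566, -0.824, -0.0], [0.0, 0.0, -1.0]]
wrist_force: [0.9, -0.4, 0.8]
finger_gap: 0.0359
grasp_force: 5.7
```

Emit:
{"name": "send_rows", "arguments": {"deltas": [0,0,-5,0,0.193,0,0,-35,0,0.193,0,0,-35,0,0.193,42.6,2.6,0,0,0.193,42.6,2.6,0,0,0.193,42.6,2.6,0,0,0.193,42.7,2.6,0,0,0.193,0,0,0,0,0.193,0,0,0,0,0.193,0,0,0,0,0.193]}}

```text
time_s: 32.72
eef_pos: [0.5803, -0.0313, 0.0641]
tool_rot: [[0.825, 0.566, -0.001], [0.566, -0.825, 0.0], [-0.0, -0.0, -1.0]]
wrist_force: [-0.3, 0.0, -0.1]
finger_gap: 0.036
grasp_force: 9.1
```

Emit:
{"name": "send_rows", "arguments": {"deltas": [0,0,20,0,0.193,0,0,9,0,0.193,0,0,4,0,0.193,0,0,1.5,0,0.193,0,0,0.8,0,0.193,0,0,0,0,0.193]}}

```text
time_s: 33.48
eef_pos: [0.5812, -0.0307, 0.029]
tool_rot: [[0.824, 0.566, 0.0], [0.566, -0.824, -0.0], [0.0, 0.0, -1.0]]
wrist_force: [-0.1, 0.2, -0.7]
finger_gap: 0.0356
grasp_force: 9.1
```

Emit:
{"name": "send_rows", "arguments": {"deltas": [0,0,0.6,0,0.193,0,0,0,0,0.15,0,0,0,0,0.0,0,0,0,0,-0.05,0,0,-5,0,-0.05,0,0,-35,0,-0.05,0,0,-40,0,-0.4,37.2,-32.6,0,0,-0.4,37.2,-32.6,0,0,-0.4,37.2,-32.6,0,0,-0.4]}}

```text
time_s: 34.72
eef_pos: [0.618, 0.1145, 0.1087]
tool_rot: [[0.824, 0.566, 0.001], [0.566, -0.824, -0.0], [0.001, 0.0, -1.0]]
wrist_force: [0.1, -0.3, -0.1]
finger_gap: 0.0618
grasp_force: 0.0
```

Emit:
{"name": "send_rows", "arguments": {"deltas": [37.2,-32.6,0,0,-0.4,37.2,-32.6,0,0,-0.4,0,0,0,9,-0.4,0,0,0,9,-0.4,0,0,0,9,-0.4,0,0,0,8.9,-0.4,0,0,0,0,-0.4]}}

```text
time_s: 35.6
eef_pos: [0.642, 0.209, 0.1084]
tool_rot: [[1.0, -0.023, 0.0], [-0.023, -1.0, 0.0], [0.0, -0.0, -1.0]]
wrist_force: [0.6, 0.3, 0.6]
finger_gap: 0.0619
grasp_force: 0.0
```

```bash
python3 - <<'E'
from h import *
st()
for n in ["top","side","wrist"]:c,P=jars(n)
for n in ["side0","top0"]:
  P=pts(dict(np.load(n+".npz")))
  for nm,b in [("mug",(.66,.86,-.2,-.09)),("micro",(.66,.9,.09,.26)),("beaker",(.5,.7,.3,.45))]:
    m=(P[...,0]>b[0])&(P[...,0]<b[1])&(P[...,1]>b[2])&(P[...,1]<b[3])&(P[...,2]>.04);q=P[m]
    if len(q):print(n,nm,q.min(0),q.max(0))
E
```

```text
35.6 [0.642  0.209  0.1084] 
 [[ 0.9997 -0.0232  0.0001]
 [-0.0232 -0.9997  0.    ]
 [ 0.0001 -0.     -1.    ]] [0.5847 0.3297 0.6418] 0.06194380642484197 0.0
top jar [ 0.58  -0.027  0.064] 0.76 90 [561.7 -37.7] [556.8 -40.2]
top jar [0.578 0.038 0.068] 0.67 113 [565.4  47. ] [559.9  50.3]
top jar [0.641 0.207 0.031] 0.63 175 [642.7 208.6] [640.2 206.5]
side jar [0.639 0.217 0.026] 0.75 254 [642.8 209.8] [642.9 209.5]
side jar [ 0.574 -0.023  0.057] 0.72 30 [551.7 -19.4] [547.3 -19.7]
side jar [0.577 0.048 0.059] 0.51 267 [576.3  49.1] [569.9  55.4]
wrist jar [0.649 0.208 0.028] 0.78 2072 [642.8 206.8] [642.7 206.8]
wrist jar [0.6   0.043 0.06 ] 0.73 82 [585.7  71.2] [585.   72.5]
side0 mug [ 0.7693 -0.1697  0.04  ] [ 0.8596 -0.09    0.0925]
side0 micro [0.7808 0.1559 0.0403] [0.8689 0.1897 0.2036]
side0 beaker [0.5633 0.3262 0.04  ] [0.6342 0.3971 0.0874]
top0 mug [ 0.7721 -0.1667  0.04  ] [ 0.8598 -0.0901  0.0948]
top0 micro [0.782  0.1545 0.0411] [0.8696 0.1878 0.2039]
top0 beaker [0.5649 0.3275 0.04  ] [0.6342 0.3966 0.0898]
```

Emit:
{"name": "send_rows", "arguments": {"deltas": [0.7,0,50,0,-0.4,0,0,45,0,-0.4,0,0,17,0,-0.4,0,0,7,0,-0.4,0,0,0,0,0,0,0,0,0,0,0,0,0,0,0.1,0,0,0,0,0.15,0,0,0,0,0.17,0,0,0,0,0.18]}}

```text
time_s: 37.15
eef_pos: [0.6428, 0.2089, -0.0108]
tool_rot: [[1.0, -0.025, 0.0], [-0.025, -1.0, -0.0], [0.0, 0.0, -1.0]]
wrist_force: [0.3, -0.1, 1.8]
finger_gap: 0.0364
grasp_force: 0.2
```

Emit:
{"name": "send_rows", "arguments": {"deltas": [0,0,0,0,0.184,0,0,0,0,0.187,0,0,0,0,0.19,0,0,0,0,0.19]}}

```text
time_s: 37.65
eef_pos: [0.6427, 0.2089, -0.0109]
tool_rot: [[1.0, -0.025, 0.0], [-0.025, -1.0, -0.0], [0.0, 0.0, -1.0]]
wrist_force: [0.1, -0.5, 0.8]
finger_gap: 0.0358
grasp_force: 5.7
```

Emit:
{"name": "send_rows", "arguments": {"deltas": [0,0,-5,0,0.193,0,0,-40,0,0.193,0,0,-40,0,0.193,13.3,51.4,0,0,0.193,13.3,51.4,0,0,0.193,13.3,51.4,0,0,0.193,13.2,51.5,0,0,0.193,0,0,0,0,0.193,0,0,0,0,0.193,0,0,0,0,0.193]}}

```text
time_s: 38.9
eef_pos: [0.6906, 0.0036, 0.0743]
tool_rot: [[1.0, -0.023, -0.0], [-0.023, -1.0, 0.0], [-0.0, -0.0, -1.0]]
wrist_force: [1.0, 0.1, 0.0]
finger_gap: 0.0356
grasp_force: 9.1
```

Emit:
{"name": "send_rows", "arguments": {"deltas": [0,0,25,0,0.193,0,0,14,0,0.193,0,0,4,0,0.193,0,0,1.5,0,0.193,0,0,0.8,0,0.193,0,0,0,0,0.193]}}

```text
time_s: 39.65
eef_pos: [0.6909, 0.002, 0.0293]
tool_rot: [[1.0, -0.024, 0.001], [-0.024, -1.0, -0.0], [0.001, 0.0, -1.0]]
wrist_force: [-0.1, -0.7, -1.0]
finger_gap: 0.0355
grasp_force: 9.1
```

Emit:
{"name": "send_rows", "arguments": {"deltas": [0,0,0.9,0,0.193,0,0,0,0,0.15,0,0,0,0,0.0,0,0,0,0,-0.05,0,0,-5,0,-0.05,0,0,-45,0,-0.05,0,0,-50,0,1,-19.2,53.9,0,0,1,-19.2,53.9,0,0,1,-19.2,53.9,0,0,1]}}

```text
time_s: 40.9
eef_pos: [0.6285, -0.1597, 0.1285]
tool_rot: [[1.0, -0.024, 0.001], [-0.024, -1.0, -0.0], [0.001, 0.0, -1.0]]
wrist_force: [0.6, -0.0, -0.8]
finger_gap: 0.0082
grasp_force: 0.0
```

Emit:
{"name": "send_rows", "arguments": {"deltas": [-19.2,53.9,0,0,1,-19.2,53.9,0,0,1,-19.2,53.9,0,0,1,-19.2,53.9,0,0,1,0,0,0,-10.45,1,0,0,0,-10.45,1,0,0,0,0,1]}}

```text
time_s: 41.78
eef_pos: [0.5471, -0.372, 0.1283]
tool_rot: [[0.943, 0.332, 0.0], [0.332, -0.943, -0.0], [0.0, 0.0, -1.0]]
wrist_force: [-0.2, 0.3, 0.2]
finger_gap: 0.0004
grasp_force: 0.0
```

```bash
python3 - <<'E'
from h import *
st()
for n in ["top","side"]:
    c,P=jars(n)
    m=(np.hypot(P[...,0]-.6,P[...,1]+.35)<.05)&(P[...,2]>.06)&(P[...,2]<.1);q=P[m];print("ball",len(q),q.mean(0))
    cv2.imwrite(f"pics/{n}6.png",c["pixels"])
E
```

```text
41.77 [ 0.5471 -0.372   0.1283] 
 [[ 0.9433  0.332   0.0003]
 [ 0.332  -0.9433 -0.0003]
 [ 0.0002  0.0003 -1.    ]] [-0.1552  0.3285  0.1725] 0.0004035031957139179 0.0
top jar [0.58  0.038 0.067] 0.55 102 [564.4  46. ] [559.1  49.1]
ball 0 [nan nan nan]
side jar [0.576 0.05  0.057] 0.71 274 [575.4  50.7] [570.2  55.8]
side jar [ 0.578 -0.02   0.057] 0.57 28 [551.8 -19.4] [547.6 -19.6]
ball 85 [ 0.594  -0.351   0.0786]<stdin>:5: RuntimeWarning: Mean of empty slice.
  ret = um.true_divide(
```

View pics/side6.png

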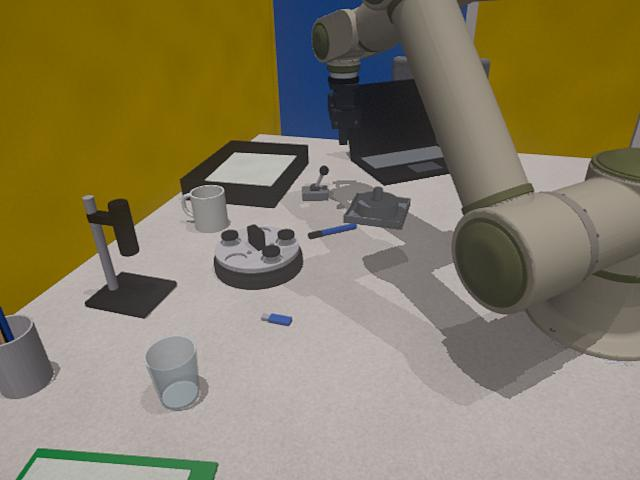

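View pics/top6.png

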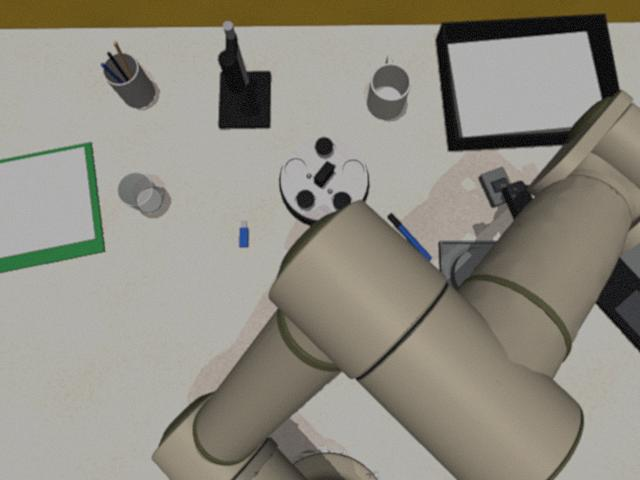

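Three jars stand in the disc at (230,237), (286,237), (271,252) in the side view; the bench has no others and the beaker is upright. The lever at (323,171) is still off. Lowering the closed fingers behind the ball.

Emit:
{"name": "send_rows", "arguments": {"deltas": [0,0,45,0,1,0,0,40,0,1,0,0,3,0,1,10,0,0,0,1,10,0,0,0,1,10,0,0,0,1,10,0,0,0,1,10,0,0,0,1]}}

```text
time_s: 42.98
eef_pos: [0.595, -0.355, 0.0402]
tool_rot: [[0.943, 0.334, 0.0], [0.334, -0.943, -0.0], [0.0, 0.0, -1.0]]
wrist_force: [-1.0, -0.3, 0.2]
finger_gap: 0.0003
grasp_force: 0.8
```

Emit:
{"name": "send_rows", "arguments": {"deltas": [8,0,0,0,1,8,0,0,0,1,8,0,0,0,1,0,0,0,0,1]}}

```text
time_s: 43.48
eef_pos: [0.6174, -0.3468, 0.0396]
tool_rot: [[0.942, 0.334, 0.0], [0.334, -0.942, 0.0], [0.0, -0.0, -1.0]]
wrist_force: [-0.5, 0.5, -1.0]
finger_gap: 0.0007
grasp_force: 0.0
```

Emit:
{"name": "send_rows", "arguments": {"deltas": [4,0,0,0,1,3,0,0,0,1,0,0,0,0,1]}}

```text
time_s: 43.85
eef_pos: [0.6236, -0.3448, 0.0399]
tool_rot: [[0.943, 0.334, 0.0], [0.334, -0.943, -0.0], [0.0, 0.0, -1.0]]
wrist_force: [-0.3, -0.4, 0.1]
finger_gap: 0.0006
grasp_force: 0.3
```

Emit:
{"name": "send_rows", "arguments": {"deltas": [2,0,0,0,1,2,0,0,0,1,0,0,0,0,1]}}

```text
time_s: 44.22
eef_pos: [0.6252, -0.3444, 0.0398]
tool_rot: [[0.943, 0.333, -0.005], [0.333, -0.943, 0.0], [-0.005, -0.002, -1.0]]
wrist_force: [-12.9, -1.7, 3.0]
finger_gap: 0.0006
grasp_force: 6.1
```

```bash
python3 - <<'E'
from h import *
st()
c=capture("side");P=pts(c)
m=(np.hypot(P[...,0]-.64,P[...,1]+.34)<.06)&(P[...,2]>.045)&(P[...,2]<.1)&(P[...,0]>.635);q=P[m];print("ball",len(q),q.mean(0),q.min(0),q.max(0))
cv2.imwrite("pics/s7.png",cv2.resize(c["pixels"][130:220,260:380],(800,600),interpolation=2))
E
```

```text
44.23 [ 0.6252 -0.3444  0.0398] 
 [[ 0.9429  0.3331 -0.0052]
 [ 0.3331 -0.9429  0.0001]
 [-0.0049 -0.0018 -1.    ]] [-12.9103  -1.6515   2.9516] 0.0005536662164329518 6.08802398235639
ball 82 [ 0.6436 -0.3321  0.0762] [ 0.6351 -0.3423  0.0504] [ 0.6588 -0.3248  0.0884]
```

View pics/s7.png

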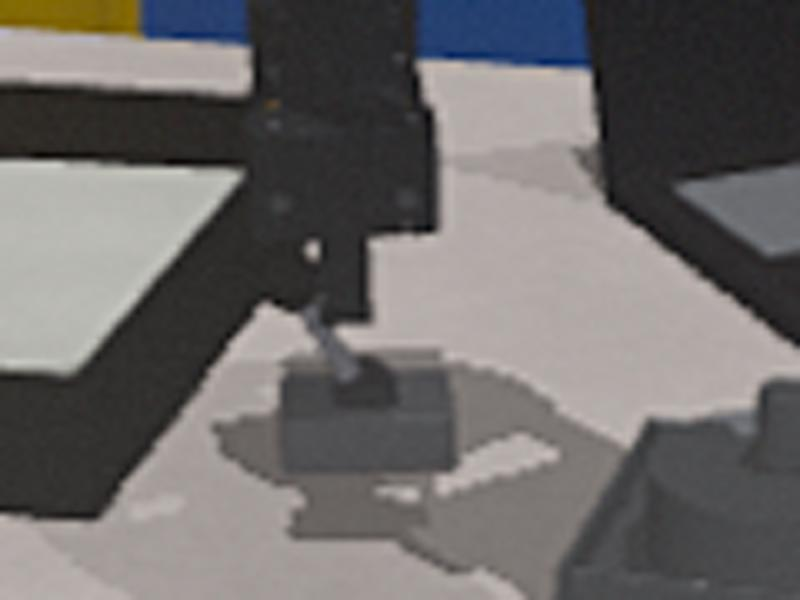

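The lever leans over to the far side, (330,340), and the force rose to 13 N, so it is at its stop. Backing off and doing a final check.

Emit:
{"name": "send_rows", "arguments": {"deltas": [-15,0,0,0,1,-25,0,0,0,1,-20,0,-30,0,1,0,0,-50,0,1,0,0,-50,0,1,-40,0,0,0,1,-40,0,0,0,1,0,0,0,0,1,0,0,0,0,1]}}

```text
time_s: 45.4
eef_pos: [0.4959, -0.3901, 0.1702]
tool_rot: [[0.943, 0.334, 0.001], [0.334, -0.943, -0.0], [0.001, 0.001, -1.0]]
wrist_force: [-0.1, -0.7, 0.3]
finger_gap: 0.0002
grasp_force: 0.0
```

```bash
python3 - <<'E'
from h import *
st()
for n in ["side","top"]:
    c,P=jars(n)
    m=(np.hypot(P[...,0]-.62,P[...,1]+.345)<.055)&(P[...,2]>.06)&(P[...,2]<.1);q=P[m]
    if len(q): print(n,"ball",len(q),q.mean(0),"along",((q.mean(0)[:2]-[.619,-.346])@[.943,.334]).round(4))
    for x,y in [(.583,.04),(.581,-.031),(.691,.002)]:
        m=(np.hypot(P[...,0]-x,P[...,1]-y)<.018)&(P[...,2]>.058);q=P[m];print((x,y),len(q),np.median(q,0) if len(q) else 0)
    cv2.imwrite(f"pics/{n}8.png",cv2.resize(c["pixels"][130:290,130:420] ,(800,441)))
    print("beaker",[(np.round(r["position"],3),r["confidence"]) for r in find_in(n,"beaker")][:1])
E
```

```text
45.4 [ 0.4959 -0.3901  0.1702] 
 [[ 0.9426  0.3338  0.0008]
 [ 0.3338 -0.9426 -0.0002]
 [ 0.0007  0.0005 -1.    ]] [-0.096  -0.6866  0.3163] 0.0002371370504295355 0.0
side jar [0.575 0.049 0.059] 0.83 272 [574.4  50. ] [570.   54.2]
side jar [ 0.578 -0.018  0.061] 0.77 28 [551.9 -16.8] [548.2 -16.8]
side jar [ 0.419 -0.23   0.011] 0.63 100 [ 419.2 -236.7] [ 418.9 -244.4]
side ball 88 [ 0.6427 -0.3324  0.0769] along 0.0269
(0.583, 0.04) 181 [0.5811 0.0441 0.0653]
(0.581, -0.031) 126 [ 0.5797 -0.0276  0.0656]
(0.691, 0.002) 143 [0.6887 0.0054 0.0654]
beaker [(array([0.596, 0.37 , 0.059]), 0.66)]
top jar [0.582 0.038 0.067] 0.72 102 [565.4  49. ] [560.4  52.3]
top jar [ 0.577 -0.028  0.066] 0.52 106 [561.8 -36.8] [557.2 -39.2]
top ball 164 [ 0.6438 -0.3349  0.081 ] along 0.0271
(0.583, 0.04) 258 [0.5835 0.0405 0.0643]
(0.581, -0.031) 253 [ 0.5799 -0.0312  0.0646]
(0.691, 0.002) 242 [0.6908 0.0024 0.0644]
beaker [(array([0.605, 0.369, 0.048]), 0.78)]
```

View pics/side8.png

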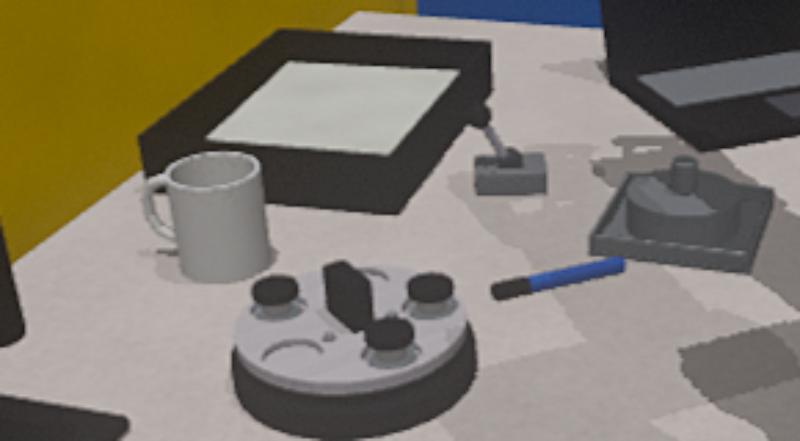

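The disc is flat, three jars are upright in pockets at (275,290), (430,290), (390,335), the lever at (490,125) leans to on, and the cap stands in the tray at (683,205). Handing in.

```bash
python3 -c "
from plant import *
print(sign_off())"
```

```text
the job is handed in; nothing more can be done
None
```

The job is done and handed in: the cap stands in the tray, the disc is home on the flange, the three jars found are upright in their own pockets (grip up to 9 N), the switch is on and the beaker is untouched. The judged result was not shown.

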